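# Close the calibration-weight kit

## Task

The calibration-weight kit on the bench stands open. Using only pushes of the fingertips or the outside of the fingers on the outer faces, first fold its upright white inner flap fully down flat over the weights, and only then swing the dark grey lid fully shut over it. Do not grip or lift anything, do not touch the soft inner sides of flap or lid, and leave the weights, the tweezers and the things around the kit where they are.

Things in the scene. Friction and masses are not known exactly. Their poses are not given: they have to be found in the camera images.
- weight_kit: Open dark grey case fixed to the bench, 120 (x) x 170 (y) x 70 mm high, walls 5 mm; black foam insert inside (top at 37 mm) with three weights and tweezers. Origin: centre of its underside. Own +x points to its back (away from the robot; the case is turned up to 30 degrees), where the lid is hinged; own +y to its left end, where the flap is hinged.
- kit_flap (a joint): Angle of the white inner flap, a stiff sheet 102 mm wide (along case x), 145 mm long and 3 mm thick, hinged along case x. 0 = folded flat over the weights at its stop (top face 67 mm above the bench); 1.57 = upright, top about 210 mm above the bench; stop at 1.8, leaning outward. Starts at 1.4 to 1.75. Its friction hinge (0.08 N m) keeps it at any angle.
- flap_free_edge (a point): Middle of the flap's free edge (its top edge while upright), 145 mm from its hinge.
- flap_hinge (a point): Middle of the flap's hinge line: case x = 0, y = +76 mm, z = 65.5 mm, in the middle of the sheet's thickness. The outer face of the flap looks to case +y while it is upright and up once it is folded.
- kit_lid (a joint): Angle of the dark grey lid: 120 mm deep, 170 mm wide, outer face 18 mm off the hinge plane. 0 = shut at its stop (outer face level, 88 mm above the bench); 1.57 = upright, front edge about 190 mm above the bench; stop at 1.9, leaning back. Starts at 1.55 to 1.75. Its friction hinge (0.32 N m, 2 to 6 N near the edge) keeps it at any angle, so push it right down to the stop.
- lid_front_edge (a point): Middle of the lid's front edge on the outer face (its top edge while the lid is upright), 120 mm from the hinge.
- lid_hinge (a point): Middle of the lid's hinge line, along the back rim: case x = +60 mm, y = 0, z = 70 mm. The outer face of the lid looks to case +x (away from the robot) while upright and up once shut. A standing flap is in the way of the closing lid.
- flap_pad (a point): Thin grey pad, 90 x 128 x 2 mm, on the inner side of the white flap (the side that comes to lie over the weights); not to be touched. The point: centre of its exposed face.
- lid_lining (a point): Grey foam lining, 111 x 161 x 15 mm, that fills the inner side of the lid; not to be touched. The point: centre of its exposed face.
- weight_200g: Polished knobbed weight, 30 mm diameter, 52 mm tall, loose in its well in the foam, top 62 mm above the bench. Origin: centre of its underside.
- weight_100g: Polished knobbed weight, 24 mm diameter, 42 mm tall, loose in its well. Origin: centre of its underside.
- weight_50g: Polished knobbed weight, 18 mm diameter, 34 mm tall, loose in its well. Origin: centre of its underside.
- tweezers: Steel tweezers, 130 mm long, lying loose on the foam along case y in front of the weights. Origin: underside, middle.
- vial_1: Small capped vial, 25 mm diameter, 54 mm tall, upright; loose bystander on the bench that must stay where it is. Origin: centre of its underside
- vial_2: Small capped vial, 25 mm diameter, 54 mm tall, upright; loose bystander on the bench that must stay where it is. Origin: centre of its underside
- rubber_stopper: Brown rubber stopper, 31 mm diameter, 25 mm tall, upright; loose bystander on the bench that must stay where it is. Origin: centre of its underside
- weigh_boat: White square weighing boat, 55 x 55 x 16 mm, upright; loose bystander on the bench that must stay where it is. Origin: centre of its underside
- jar_cap: White jar cap, 72 mm diameter, 17 mm tall, upright; loose bystander on the bench that must stay where it is. Origin: centre of its underside

How it is judged:
By the outcome, as a careful person would: the job done as asked, in the order asked, and still so for the second after the job is handed in, with the robot touching nothing.
It also fails if it takes over 46 s, if anything falls off the work surface, if the arm or the gripper's body presses on something with over 40 N, if the wrist force passes 120 N, or if a joint passes its speed limit or range.

## Robot

A 7-joint arm with a two-finger parallel gripper is mounted at the origin on a cart in front of the work surface, level with it; the furniture and walls round the work are solid. World frame = base frame: x ahead of the robot, y to its left, z up, the work surface at z = 0. Lengths are in m, angles in rad, forces in N, time in s.
With the tool pointing down it reaches from about 0.425 to 0.875 m from the base axis. Payload 8.4 kg.
Tool frame: the origin (TCP) lies on the mounting face of the last link; the fingertips stand 182 mm ahead of it and the grasp point (between the pads) lies 164 mm ahead of it; z points along the fingers, y is the direction in which the jaws open and shut (so a half turn about z gives the same grasp; the last joint's range is limited). The gripper opens to 87 mm and grips with 3 to 60 N. Pads are 19 mm wide; open, the fingers measure 117 mm over their backs; the gripper's body (75 mm by 190 mm) begins 51 mm behind the grasp point.
Start: joints at [-1.221, 0.333, 0.04, 1.465, -0.013, 1.343, -0.059], TCP at [0.282, 0.586, 0.405] pointing down, gripper open.
Joint ranges: [-2.58, 2.58], [-0.38, 2.09], [-1.3, 1.39], [0.25, 2.4], [-1.5, 4.64], [0.08, 2.09], [-2.65, 2.65]. Speed limits (rad/s): [2.22, 2.22, 2.79, 2.79, 3.14, 3.14, 3.14].

## Interface

Orientations are given as a 3x3 rotation matrix whose columns are the frame's x, y, z axes.
In Python, from station import readout, capture, get_calibration, job gives the robot as it stands.
- The arm moves only by the tool step_arm, never from a script. Its argument "series" is a list of rows, each a list of 4 numbers: the shift along the tool's x, y, z in mm, then the turn about the tool's z in degrees. In form: [[x, y, z, turn], ...]. A call has exactly 5 rows; each row shifts and turns the commanded pose from where the row before left it, along the tool's axes as they then stand; what a row does not reach is not made up. A row lasts 1/12 s, in which the tool goes at most 41.7 mm and 7.16 degrees, less where a joint would pass 70% of its speed; a pose out of reach is approached as far as the arm can. A call is refused whole if a number of a shift passes 41.7 or a number of a turn 7.16, either way. A call with a gripper value outside its range is refused whole. "claw" is the closure, from 0 (fully open) to 1 (shut), set as the call begins (left out, the last holds). The fingers move at their own pace and stop on an object; "newtons" is the grip in N (left out, the last holds). Time passes only in rows, so rows that do not move let the fingers close, or fill a call up. It gives the time, the measured TCP pose, the force and the opening at its end, in the units of the state.
- readout.sense(): the state, without advancing time (a new reading comes with each control period).
- capture(name): name is "scene" or "top" or "wrist"; returns the picture (400x640x3 uint8, blue, green, red); there is no depth.
- get_calibration(name): a dict with "K" (3x3 intrinsics, pixels), "rvec" (rotation vector, rad) and "tvec" (3), from world to camera coordinates, as OpenCV has them; the wrist camera has in their place "mount" (4x4, takes a point from camera to tool coordinates, whose origin is the TCP and whose axes are the flange's). Camera axes: x right, y down, z forward; pixel columns grow to the right and rows downward; lengths in m; the calibration is good to about 2 mm. A picture is of the moment at which its call begins: read the wrist's pose just before it. get_calibration takes no time and is no camera call.
- job.hand_in(): hands the job in, once; it reports no verdict.
The state is a dict: "clock": time; "qpos": joint angles; "joint_velocities": joint speeds; "joint_efforts": joint torques, N m; "eef_pos": TCP position; "tcp_rot": TCP orientation; "contact_force": force on the tool from outside, world axes, zero at the start; "moment": the same for the moment, N m; "grip_width": finger opening in m.
Only numpy, scipy, OpenCV 4.12 (cv2) and the standard library are available. Lean on these libraries where they do the work, as an engineer would, in place of code of your own. Each camera call takes 0.05 s, during which the arm holds its last target.

## Working session

There is one attempt and no reset: what is moved stays moved. The work goes in short steps, Python scripts to look and compute and a tool call to move; the robot and the scene stay as the last step left them, time stands still between calls to the robot, and variables do not carry over. Pictures are saved under pics/ and viewed, and the job is handed in when it is done.

Besides the shell and the picture viewer there is one more tool, called as name(argument=value, ...) on one line, values as JSON. step_arm: Moves the arm, as the interface text tells. Its arguments: {"type":"object","properties":{"series":{"type":"array"},"claw":{"type":"number"},"newtons":{"type":"number"}},"required":["series"]}

```bash
mkdir -p pics; ls; python3 - <<'E'
from station import readout, capture, get_calibration
import cv2
s=readout.sense()
for k,v in s.items(): print(k,v)
for n in ("scene","top"):
    c=get_calibration(n); print(n,c)
    cv2.imwrite(f"pics/{n}0.png",capture(n))
print(get_calibration("wrist"))
E
```

```text
pics
clock 0.0
qpos [-1.22118813  0.33394858  0.03988968  1.46624478 -0.01340296  1.34327538
 -0.05850622]
joint_velocities [-0.00037333 -0.00065203  0.00012185 -0.00032467  0.0016431   0.00012183
 -0.00031904]
joint_efforts [ 3.99702731e-04 -6.56361437e+01  1.33542269e+00 -4.03800273e+01
 -5.98270982e-02  4.47721104e-02  1.66449863e-04]
eef_pos [0.28197664 0.58547863 0.40384786]
tcp_rot [[-9.00948063e-01  4.33926531e-01 -5.94824140e-04]
 [ 4.33926924e-01  9.00946828e-01 -1.49598710e-03]
 [-1.13243570e-04 -1.60591689e-03 -9.99998704e-01]]
contact_force [-0.59036667  0.89453621 -0.78225414]
moment [ 0.01506957 -0.01483866  0.01310115]
grip_width 0.08706567875056123
scene {'K': array([[410.8547072 ,   0.        , 316.78810396],
       [  0.        , 410.8547072 , 204.89519957],
       [  0.        ,   0.        ,   1.        ]]), 'rvec': array([ 2.3021711 , -0.59122319,  0.25003443]), 'tvec': array([-0.52102957,  0.11539074,  0.99672306])}
top {'K': array([[428.91914245,   0.        , 320.28541872],
       [  0.        , 428.91914245, 196.48678751],
       [  0.        ,   0.        ,   1.        ]]), 'rvec': array([ 2.1526423 , -2.10950984,  0.18398098]), 'tvec': array([-0.19407395,  0.5120854 ,  1.01760609])}
{'K': array([[316.91613367,   0.        , 319.15503459],
       [  0.        , 316.91613367, 201.94948894],
       [  0.        ,   0.        ,   1.        ]]), 'mount': array([[-5.77527363e-04, -9.57813963e-01, -2.87388377e-01,
         7.89673028e-02],
       [ 9.99999829e-01, -5.26338760e-04, -2.55377935e-04,
         4.29639398e-04],
       [ 9.33409095e-05, -2.87388476e-01,  9.57814103e-01,
         1.95403084e-02],
       [ 0.00000000e+00,  0.00000000e+00,  0.00000000e+00,
         1.00000000e+00]])}
```

View pics/scene0.png

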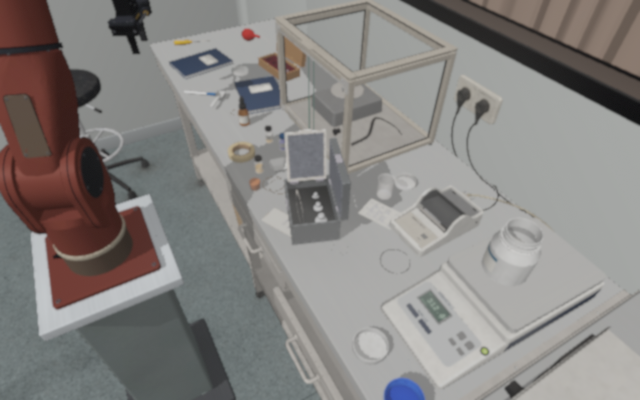

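View pics/top0.png

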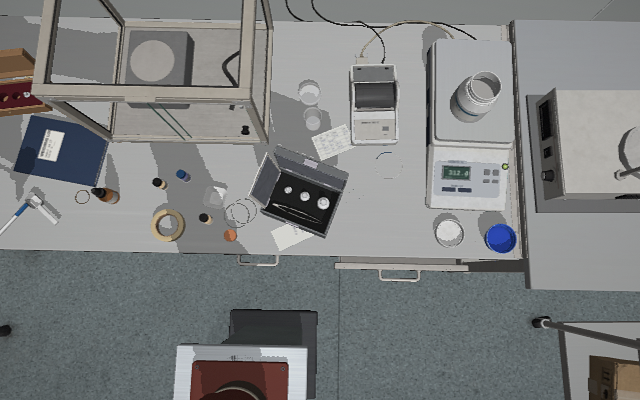

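```bash
cat > h.py <<'E'
import numpy as np, cv2
from station import readout, capture, get_calibration
def proj(n,P):
    c=get_calibration(n); p,_=cv2.projectPoints(np.array(P,float).reshape(-1,3),c['rvec'],c['tvec'],c['K'],None); return p.reshape(-1,2)
def ray(n,uv,z):
    c=get_calibration(n); R,_=cv2.Rodrigues(c['rvec']); o=-R.T@c['tvec'].ravel()
    d=R.T@np.linalg.inv(c['K'])@np.array([uv[0],uv[1],1.]); return o+d*(z-o[2])/d[2]
E
python3 - <<'E'
from h import *
im=cv2.imread('pics/top0.png'); cv2.imwrite('pics/topc.png',cv2.resize(im[130:260,200:360],None,fx=5,fy=4.6,interpolation=cv2.INTER_CUBIC)[:600])
im=cv2.imread('pics/scene0.png'); cv2.imwrite('pics/scenec.png',cv2.resize(im[115:255,220:380],None,fx=4,fy=4,interpolation=cv2.INTER_CUBIC))
for z in (0,0.07,.2): print(z,ray('top',(347,177),z),ray('top',(327,237),z))
print(proj('top',[[0,0,0],[.282,.585,.4],[.5,0,0]]))
for n in('top','scene'):
    c=get_calibration(n); R,_=cv2.Rodrigues(c['rvec']); print(n,-R.T@c['tvec'])
E
```

```text
0 [ 0.57651666 -0.25204369  0.        ] [ 0.41958309 -0.20272963  0.        ]
0.07 [ 0.56093095 -0.24778936  0.07      ] [ 0.41406944 -0.20164031  0.07      ]
0.2 [ 0.53198605 -0.23988848  0.2       ] [ 0.40382979 -0.19961727  0.2       ]
[[ 238.48359593  412.32986362]
 [-172.10619091  294.58993032]
 [ 248.75225812  204.10731981]]
top [ 0.33367434 -0.18575674  1.09067602]
scene [ 0.15314117 -0.79091978  0.79324485]
```

View pics/topc.png

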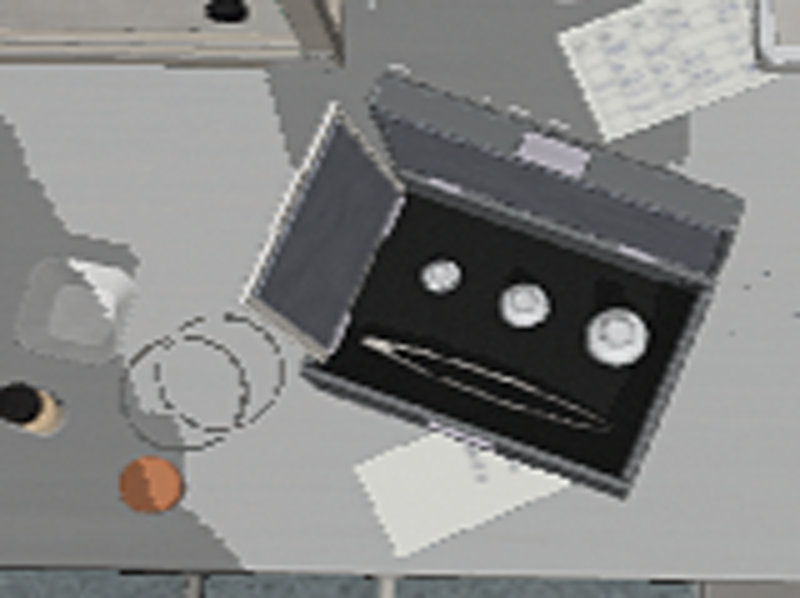

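View pics/scenec.png

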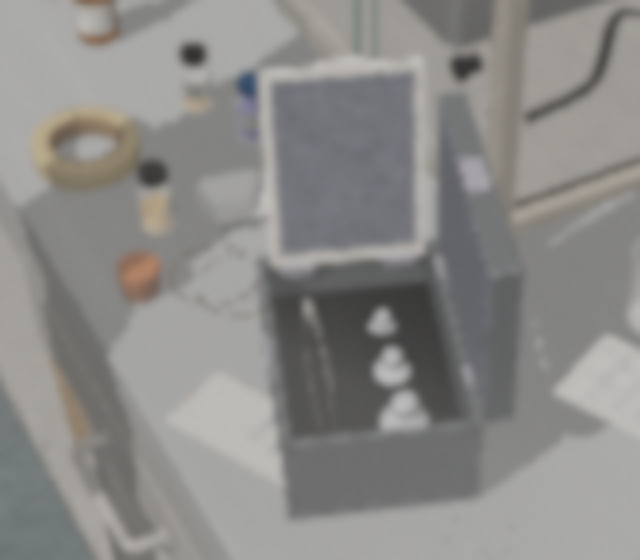

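```bash
cat >> h.py <<'E'
def Rz(t): return np.array([[np.cos(t),-np.sin(t),0],[np.sin(t),np.cos(t),0],[0,0,1]])
def flapP(f,x,s,n): # s along, n outer offset (mm)
    return [x,76-s*np.cos(f)+n*np.sin(f),65.5+s*np.sin(f)+n*np.cos(f)]
def lidP(a,y,s,n=18): return [60-s*np.cos(a)+n*np.sin(a),y,70+s*np.sin(a)+n*np.cos(a)]
def W(p,q): return (Rz(p[2])@np.array(q,float).reshape(-1,3).T).T/1000+np.array([p[0],p[1],0])
E
cat > fit.py <<'E'
from h import *
from scipy.optimize import least_squares
t=lambda X,Y:(200+X/5,130+Y/4.6); s=lambda X,Y:(220+X/4,115+Y/4)
obs=[('top',t(628,492),lambda p:[-60,-85,70]),('top',t(305,370),lambda p:[-60,85,70]),('top',t(715,285),lambda p:[60,-85,70]),
('top',t(336,103),lambda p:flapP(p[3],51,145,0)),('top',t(243,300),lambda p:flapP(p[3],-51,145,0)),
('top',t(388,70),lambda p:lidP(p[4],85,120)),('top',t(745,200),lambda p:lidP(p[4],-85,120)),
('scene',s(262,70),lambda p:flapP(p[3],-51,145,0)),('scene',s(427,58),lambda p:flapP(p[3],51,145,0)),
('scene',s(288,440),lambda p:[-60,-85,70]),('scene',s(290,517),lambda p:[-60,-85,0]),('scene',s(478,495),lambda p:[60,-85,0]),
('scene',s(520,268),lambda p:lidP(p[4],-85,120)),('scene',s(465,95),lambda p:lidP(p[4],85,120)),('scene',s(262,262),lambda p:[-60,85,70])]
def r(p): return np.concatenate([proj(n,W(p,f(p)))[0]-uv for n,uv,f in obs])
q=least_squares(r,[.5,-.17,-.4,1.57,1.65],loss='soft_l1')
print(q.x); print(r(q.x).reshape(-1,2).round(1))
p=q.x
print('flap edge',W(p,flapP(p[3],0,145,0)),'lid edge',W(p,lidP(p[4],0,120)),'flap hinge',W(p,[0,76,65.5]),'lid hinge',W(p,[60,0,70]))
np.save('p.npy',p)
for n,uv in dict(boat=(215,197),vial=(204,217),stop=(231,235),bluevial=(183,175),bl=(158,183)).items(): print(n,ray('top',uv,.03))
E
python3 fit.py
```

```text
[ 0.50131843 -0.14051697 -0.36004969  1.69372653  1.54439463]
[[ 0.3 -0.5]
 [-0.9 -0.2]
 [ 1.2 -1.5]
 [ 0.7 -1. ]
 [ 0.2  0.1]
 [-0.7  0.2]
 [ 0.8  0.3]
 [-0.6 -0.4]
 [-0.2 -0.7]
 [-1.1  0.7]
 [-0.5  0.3]
 [ 0.2  0.5]
 [ 0.3  0.4]
 [ 0.2 -2.3]
 [-1.1 -2.4]]
flap edge [[ 0.53435908 -0.05275019  0.20940577]] lid edge [[ 0.57134644 -0.16687968  0.19043335]] flap hinge [[ 0.52809481 -0.06939014  0.0655    ]] lid hinge [[ 0.55747119 -0.16165621  0.07      ]]
boat [0.51173144 0.08040391 0.03      ]
vial [0.46072133 0.10461843 0.03      ]
stop [0.41735661 0.0349687  0.03      ]
bluevial [0.56653072 0.16486327 0.03      ]
bl [0.54460511 0.22633168 0.03      ]
```

```bash
python3 - <<'E'
from h import *
def tri(a,b):
    P=[]
    for n in('top','scene'):
        c=get_calibration(n);R,_=cv2.Rodrigues(c['rvec']);P.append(c['K']@np.c_[R,c['tvec'].ravel()])
    X=cv2.triangulatePoints(P[0],P[1],np.array(a,float),np.array(b,float));return (X[:3]/X[3]).ravel()
X=tri((243,93),(350,78));print('corner top',X,proj('top',X),proj('scene',X))
X=tri((268,140),(350,171));print('base',X,proj('top',X),proj('scene',X))
p=np.load('p.npy')
for q in ([-20,140],[-20,76],[-20,-24],[110,-20],[-20,235],[120,75],[150,-115]): print(q,W(p,q+[0]).round(3))
im=cv2.imread('pics/top0.png').copy()
for P in ([-20,140,180],[110,-20,180]):
    u=proj('top',W(p,P))[0]; print(u)
E
```

```text
corner top [ 0.67103486 -0.02904212  0.30213857] [[242.67799231  93.69340726]] [[350.64729878  77.82786662]]
base [ 0.67226352 -0.04678805  0.01708353] [[268.88139273 138.04600787]] [[347.96067425 171.45544992]]
[-20, 140] [[ 0.532 -0.002  0.   ]]
[-20, 76] [[ 0.509 -0.062  0.   ]]
[-20, -24] [[ 0.474 -0.156  0.   ]]
[110, -20] [[ 0.597 -0.198  0.   ]]
[-20, 235] [[0.565 0.086 0.   ]]
[120, 75] [[ 0.64  -0.113  0.   ]]
[150, -115] [[ 0.601 -0.301  0.   ]]
[237.10273483 176.83528741]
[327.6386941  149.57564697]
```

step_arm(series=[[0,0,0,-5.1],[-15,-16,0,0],[-25,-26,0,0],[-25,-26,0,0],[-25,-26,0,0]], claw=1, newtons=20)

```text
clock: 0.52
eef_pos: [0.3334, 0.4645, 0.4041]
tcp_rot: [[-0.936, 0.351, -0.0], [0.351, 0.936, -0.001], [0.0, -0.001, -1.0]]
contact_force: [0.9, 0.2, 0.5]
grip_width: 0.0618
```

step_arm(series=[[-25,-26,0,0],[-25,-26,0,0],[-25,-26,0,0],[-25,-26,0,0],[-25,-26,0,0]])

```text
clock: 0.93
eef_pos: [0.4047, 0.2984, 0.4045]
tcp_rot: [[-0.936, 0.352, -0.0], [0.352, 0.936, -0.0], [0.0, -0.0, -1.0]]
contact_force: [1.2, 0.1, 0.2]
grip_width: 0.0283
```

step_arm(series=[[-25,-26,0,0],[-25,-26,0,0],[-25,-26,0,0],[-25,-26,0,0],[-25,-26,0,0]])

```text
clock: 1.35
eef_pos: [0.4758, 0.1327, 0.4047]
tcp_rot: [[-0.936, 0.352, -0.0], [0.352, 0.936, 0.0], [0.0, 0.0, -1.0]]
contact_force: [-0.5, 1.1, 0.2]
grip_width: 0.0015
```

step_arm(series=[[-25,-26,10,0],[-25,-26,10,0],[-25,-26,10,0],[-25,-26,10,0],[0,-3,8,0]])

```text
clock: 1.77
eef_pos: [0.5327, -0.0075, 0.3562]
tcp_rot: [[-0.933, 0.359, 0.001], [0.359, 0.933, -0.003], [-0.002, -0.003, -1.0]]
contact_force: [-0.3, 0.0, 0.5]
grip_width: 0.0003
```

```bash
cat >> h.py <<'E'
def cc():
    p=np.load('p.npy'); s=readout.sense(); e=s['eef_pos']; c=Rz(-p[2])@(np.array([e[0]-p[0],e[1]-p[1],e[2]-.182]))*1000
    print('tip case mm',c.round(1),'F',np.round(s['contact_force'],1),'Fcase',(Rz(-p[2])@s['contact_force']).round(1),'t',s['clock'],'q7',s['qpos'].round(2))
E
python3 - <<'E'
from h import *
cc()
im=capture('top');cv2.imwrite('pics/t1.png',cv2.resize(im[90:260,160:360],None,fx=4,fy=3.5))
im=capture('scene');cv2.imwrite('pics/s1.png',cv2.resize(im[60:255,180:400],None,fx=3,fy=3))
E
```

```text
tip case mm [-17.5 135.5 174.2] F [-0.3  0.   0.5] Fcase [-0.3 -0.1  0.5] t 1.7667 q7 [-0.56  0.13  0.53  1.84 -0.07  1.19  1.2 ]
```

View pics/t1.png

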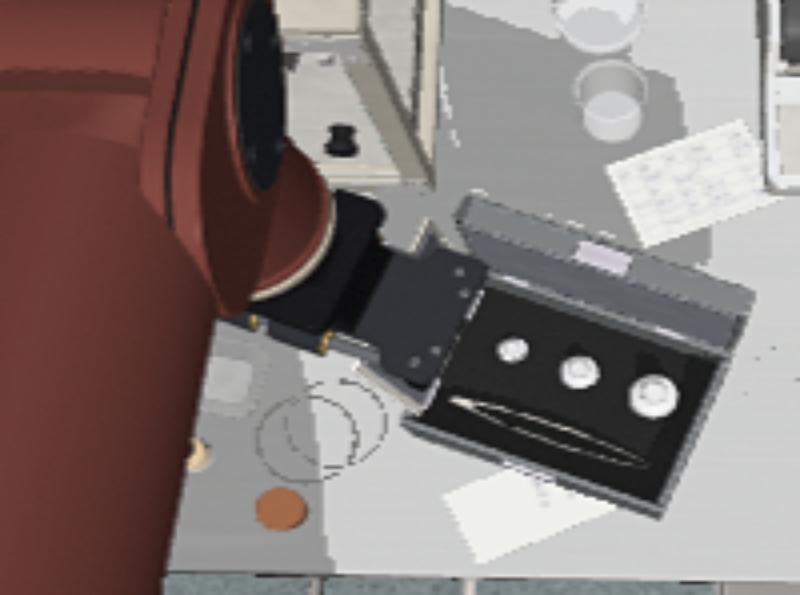

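View pics/s1.png

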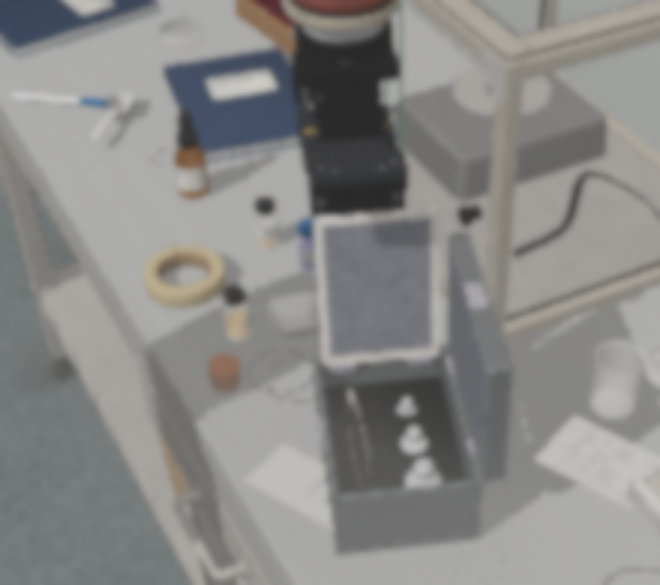

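step_arm(series=[[0,-10,0,0],[0,-10,0,0],[0,-8,0,0],[0,-8,0,0],[0,-8,0,0]])

```text
clock: 2.28
eef_pos: [0.5157, -0.0423, 0.3573]
tcp_rot: [[-0.936, 0.351, 0.001], [0.351, 0.936, 0.001], [-0.001, 0.001, -1.0]]
contact_force: [1.4, -0.2, 0.4]
grip_width: 0.0005
```

```bash
python3 - <<'E'
from h import *
cc()
im=capture('scene');cv2.imwrite('pics/s2.png',cv2.resize(im[60:255,180:400],None,fx=3,fy=3))
E
```

```text
tip case mm [-21.1  96.9 175.3] F [ 1.4 -0.2  0.4] Fcase [1.4 0.3 0.4] t 2.2833 q7 [-0.52  0.09  0.55  1.87 -0.05  1.19  1.26]
```

View pics/s2.png

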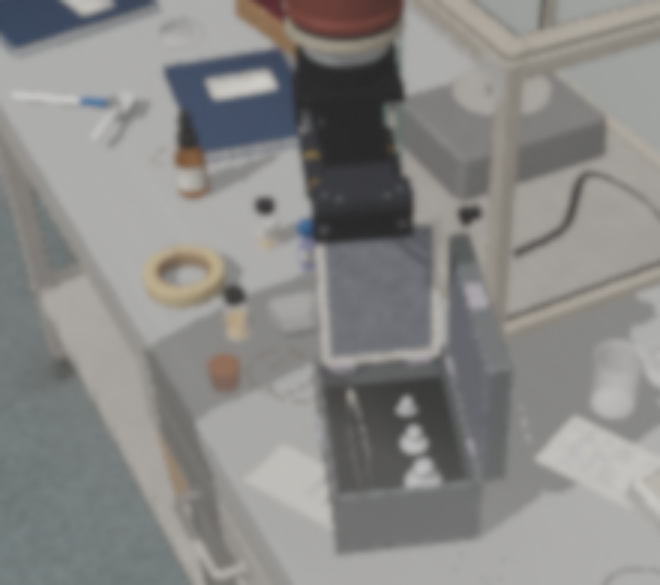

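step_arm(series=[[0,-9,0,0],[0,-9,0,0],[0,-9,0,0],[0,-9,1,0],[0,-8,3,0]])

```text
clock: 2.75
eef_pos: [0.5002, -0.0843, 0.3529]
tcp_rot: [[-0.936, 0.353, 0.0], [0.353, 0.936, -0.0], [-0.0, 0.0, -1.0]]
contact_force: [-0.1, 0.8, 0.3]
grip_width: 0.0007
```

```bash
python3 - <<'E'
from h import *
cc()
im=capture('scene');cv2.imwrite('pics/s3.png',cv2.resize(im[60:255,180:400],None,fx=3,fy=3))
im=capture('top');cv2.imwrite('pics/t3.png',cv2.resize(im[90:260,160:360],None,fx=4,fy=3.5))
E
```

```text
tip case mm [-20.8  52.2 170.9] F [-0.1  0.8  0.3] Fcase [-0.4  0.7  0.3] t 2.75 q7 [-0.48  0.07  0.59  1.9  -0.04  1.18  1.34]
```

View pics/s3.png

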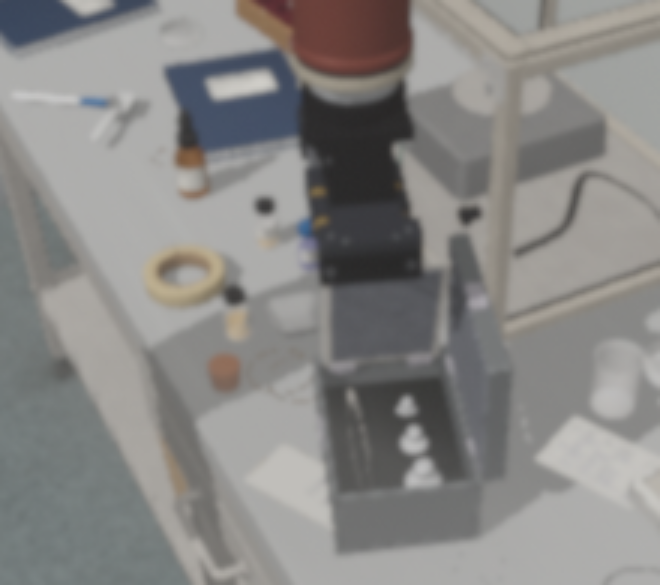

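View pics/t3.png

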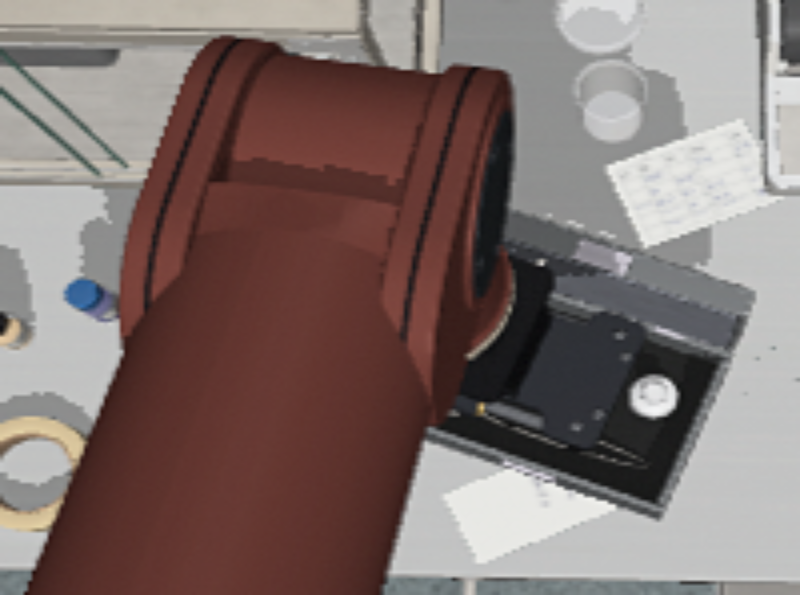

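step_arm(series=[[0,-9,4,0],[0,-9,5,0],[0,-8,6,0],[0,-8,7,0],[0,-7,7,0]])

```text
clock: 3.27
eef_pos: [0.4856, -0.1225, 0.3229]
tcp_rot: [[-0.936, 0.353, -0.0], [0.353, 0.936, -0.0], [0.0, -0.0, -1.0]]
contact_force: [0.9, 0.8, 0.4]
grip_width: 0.0003
```

step_arm(series=[[0,-6,8,0],[0,-5,8,0],[0,-5,8,0],[0,-4,8,0],[0,-3,8,0]])

```text
clock: 3.68
eef_pos: [0.4778, -0.1435, 0.2828]
tcp_rot: [[-0.936, 0.352, -0.0], [0.352, 0.936, -0.0], [0.0, -0.0, -1.0]]
contact_force: [-0.7, 0.1, -0.0]
grip_width: 0.0006
```

```bash
python3 - <<'E'
from h import *
cc()
im=capture('scene');cv2.imwrite('pics/s4.png',cv2.resize(im[60:255,180:400],None,fx=3,fy=3))
E
```

```text
tip case mm [-21.  -11.1 100.8] F [-0.7  0.1 -0. ] Fcase [-0.7 -0.2 -0. ] t 3.6833 q7 [-0.39  0.14  0.64  2.   -0.1   1.03  1.51]
```

View pics/s4.png

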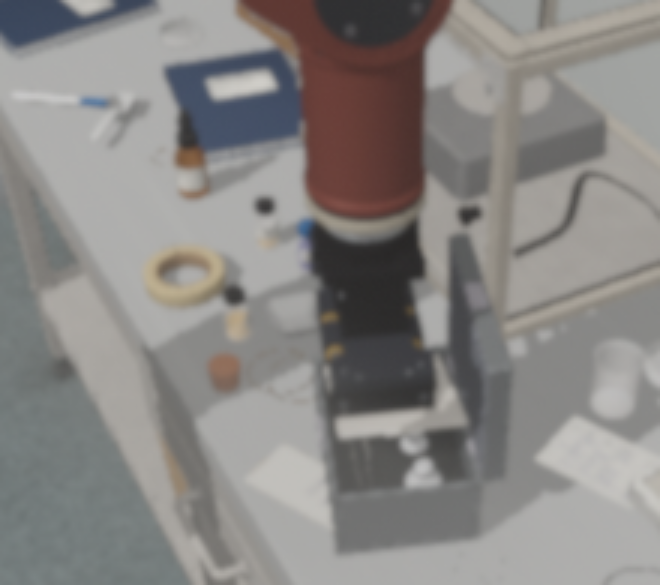

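step_arm(series=[[0,-3,8,0],[0,-3,7,0],[0,-2,7,0],[0,-1,6,0],[0,0,5,0]])

```text
clock: 4.15
eef_pos: [0.4747, -0.1517, 0.25]
tcp_rot: [[-0.936, 0.352, -0.0], [0.352, 0.936, -0.0], [0.0, -0.0, -1.0]]
contact_force: [-0.1, 0.2, -0.4]
grip_width: 0.0001
```

step_arm(series=[[0,0,3,0],[0,0,1,0],[0,0,0,0],[0,0,0,0],[0,0,0,0]])

```text
clock: 4.57
eef_pos: [0.4749, -0.1521, 0.2493]
tcp_rot: [[-0.936, 0.353, -0.0], [0.353, 0.936, 0.002], [0.001, 0.002, -1.0]]
contact_force: [-17.4, 2.9, 42.2]
grip_width: 0.0007
```

```bash
python3 - <<'E'
from h import *
cc()
im=capture('scene');cv2.imwrite('pics/s5.png',cv2.resize(im[60:255,180:400],None,fx=3,fy=3))
E
```

```text
tip case mm [-20.6 -20.1  67.3] F [-17.4   2.9  42.2] Fcase [-17.3  -3.4  42.2] t 4.5667 q7 [-0.36  0.19  0.64  2.03 -0.14  0.96  1.57]
```

View pics/s5.png

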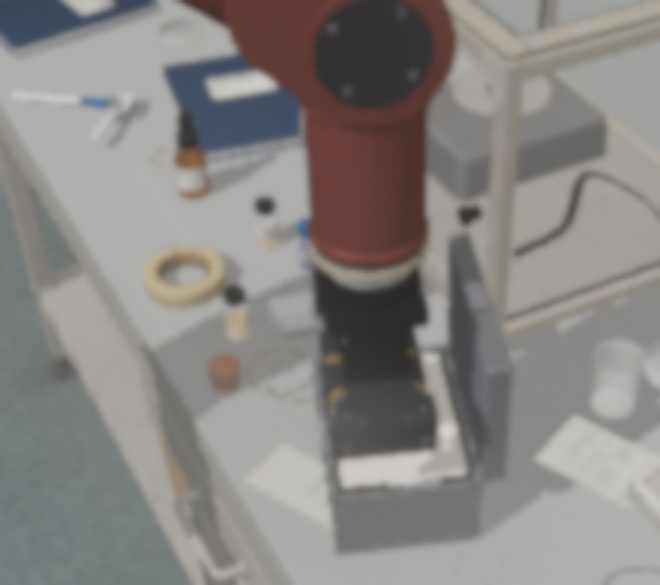

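step_arm(series=[[0,0,-6,0],[0,0,-20,0],[0,0,-35,0],[0,0,-38,0],[0,0,-38,0]])

```text
clock: 5.03
eef_pos: [0.4744, -0.1515, 0.385]
tcp_rot: [[-0.936, 0.352, -0.001], [0.352, 0.936, -0.0], [0.001, -0.0, -1.0]]
contact_force: [1.6, 1.1, -0.7]
grip_width: 0.0007
```

step_arm(series=[[0,0,-38,0],[0,0,-15,0],[-20,-3,0,0],[-25,-4,0,0],[-25,-4,0,0]])

```text
clock: 5.45
eef_pos: [0.5374, -0.1864, 0.4374]
tcp_rot: [[-0.937, 0.35, 0.002], [0.35, 0.937, 0.001], [-0.002, 0.002, -1.0]]
contact_force: [-0.2, 0.1, 0.3]
grip_width: 0.0003
```

```bash
python3 - <<'E'
from h import *
cc()
im=capture('scene');cv2.imwrite('pics/s6.png',cv2.resize(im[60:255,180:400],None,fx=3,fy=3))
im=capture('top');cv2.imwrite('pics/t6.png',cv2.resize(im[90:260,160:360],None,fx=4,fy=3.5))
E
```

```text
tip case mm [ 49.9 -30.2 255.4] F [-0.2  0.1  0.3] Fcase [-0.3  0.   0.3] t 5.45 q7 [-0.36  0.17  0.7   1.65 -0.11  1.36  1.57]
```

View pics/s6.png

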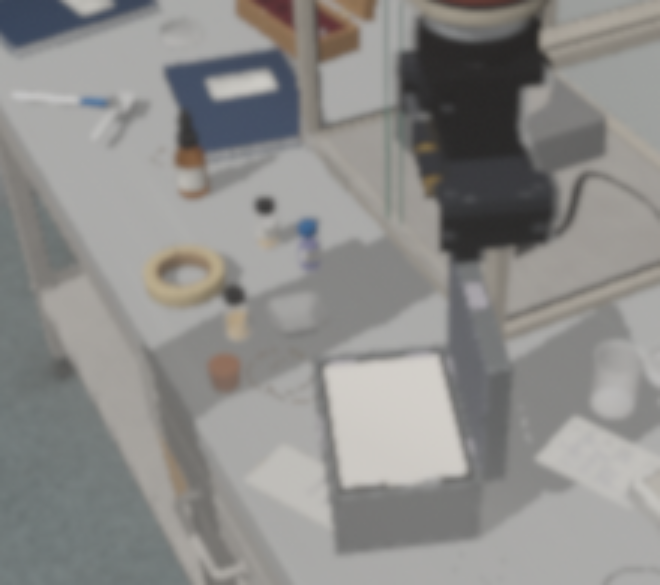

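View pics/t6.png

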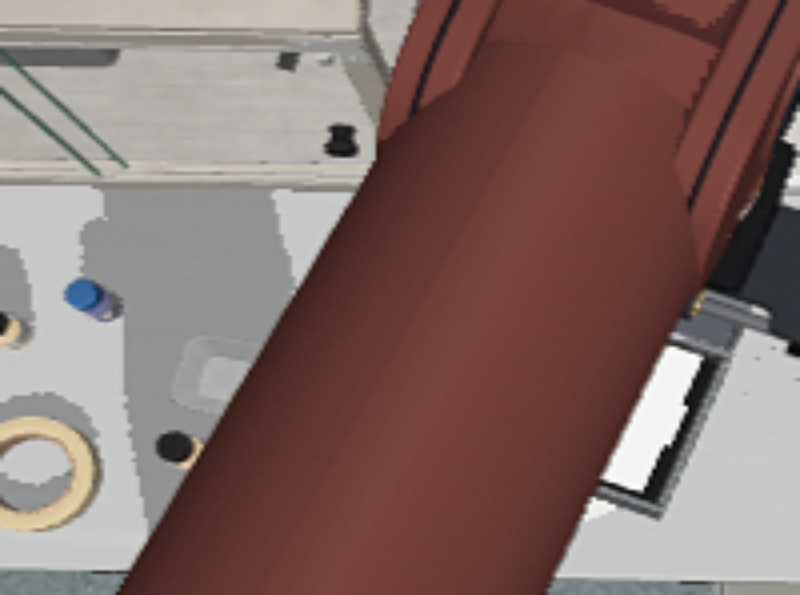

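step_arm(series=[[-20,-2,0,0],[-20,-2,0,0],[-20,-2,0,0],[-4,0,5,0],[0,0,15,0]])

```text
clock: 5.97
eef_pos: [0.5952, -0.215, 0.4176]
tcp_rot: [[-0.936, 0.353, 0.002], [0.353, 0.936, -0.001], [-0.002, -0.001, -1.0]]
contact_force: [-0.2, 1.1, -0.1]
grip_width: -0.0001
```

step_arm(series=[[0,0,20,0],[0,0,20,0],[0,0,18,0],[0,0,6,0],[0,0,0,0]])

```text
clock: 6.38
eef_pos: [0.5935, -0.2139, 0.3512]
tcp_rot: [[-0.936, 0.352, -0.003], [0.352, 0.936, 0.001], [0.003, -0.0, -1.0]]
contact_force: [0.5, -0.8, 0.1]
grip_width: 0.0005
```

```bash
python3 - <<'E'
from h import *
cc()
im=capture('scene');cv2.imwrite('pics/s7.png',cv2.resize(im[60:255,220:440],None,fx=3,fy=3))
E
```

```text
tip case mm [112.1 -36.2 169.2] F [ 0.5 -0.8  0.1] Fcase [ 0.7 -0.6  0.1] t 6.3833 q7 [-0.25  0.38  0.68  1.61 -0.25  1.24  1.69]
```

View pics/s7.png

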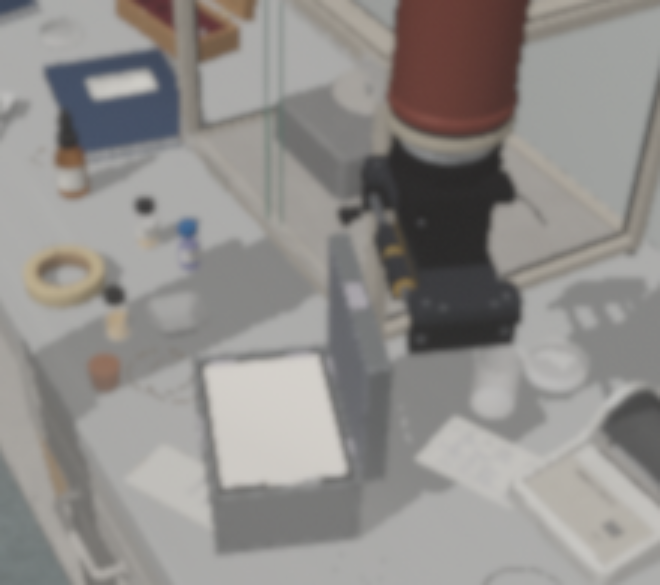

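step_arm(series=[[8,0,0,0],[8,0,0,0],[7,0,0,0],[6,0,0,0],[6,0,0,0]])

```text
clock: 6.85
eef_pos: [0.5613, -0.2024, 0.3541]
tcp_rot: [[-0.936, 0.352, 0.003], [0.352, 0.936, -0.001], [-0.003, 0.0, -1.0]]
contact_force: [3.1, -1.8, 3.7]
grip_width: 0.0004
```

step_arm(series=[[7,0,0,0],[8,0,0,0],[8,0,1,0],[8,0,1,0],[8,0,2,0]])

```text
clock: 7.27
eef_pos: [0.5241, -0.1882, 0.3486]
tcp_rot: [[-0.936, 0.352, -0.0], [0.352, 0.936, 0.0], [0.0, -0.0, -1.0]]
contact_force: [1.9, -1.5, 1.6]
grip_width: 0.0004
```

```bash
python3 - <<'E'
from h import *
cc()
im=capture('scene');cv2.imwrite('pics/s8.png',cv2.resize(im[60:255,220:440],None,fx=3,fy=3))
E
```

```text
tip case mm [ 38.2 -36.6 166.6] F [ 1.9 -1.5  1.6] Fcase [ 2.3 -0.8  1.6] t 7.2667 q7 [-0.35  0.21  0.7   1.8  -0.14  1.19  1.61]
```

View pics/s8.png

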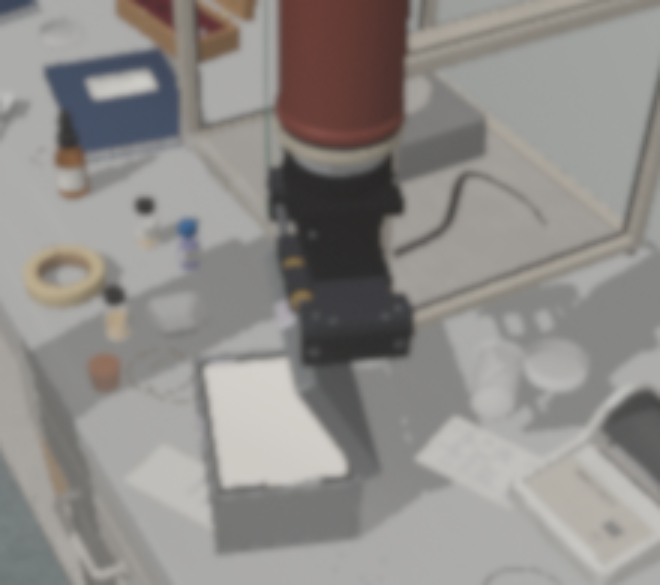

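step_arm(series=[[8,0,3,0],[8,0,4,0],[8,0,5,0],[7,0,5,0],[7,0,6,0]])

```text
clock: 7.73
eef_pos: [0.4885, -0.1749, 0.3251]
tcp_rot: [[-0.936, 0.352, -0.001], [0.352, 0.936, 0.0], [0.001, -0.0, -1.0]]
contact_force: [0.8, -1.4, 3.3]
grip_width: 0.0002
```

step_arm(series=[[6,0,6,0],[5,0,6,0],[5,0,7,0],[4,0,7,0],[3,0,6,0]])

```text
clock: 8.15
eef_pos: [0.4673, -0.1669, 0.2928]
tcp_rot: [[-0.936, 0.352, -0.001], [0.352, 0.936, 0.0], [0.001, -0.0, -1.0]]
contact_force: [-0.9, -1.7, 2.2]
grip_width: 0.0003
```

```bash
python3 - <<'E'
from h import *
cc()
im=capture('scene');cv2.imwrite('pics/s9.png',cv2.resize(im[60:255,220:440],None,fx=3,fy=3))
E
```

```text
tip case mm [-22.6 -36.6 110.8] F [-0.9 -1.7  2.2] Fcase [-0.2 -1.9  2.2] t 8.15 q7 [-0.39  0.12  0.69  2.   -0.09  1.05  1.56]
```

View pics/s9.png

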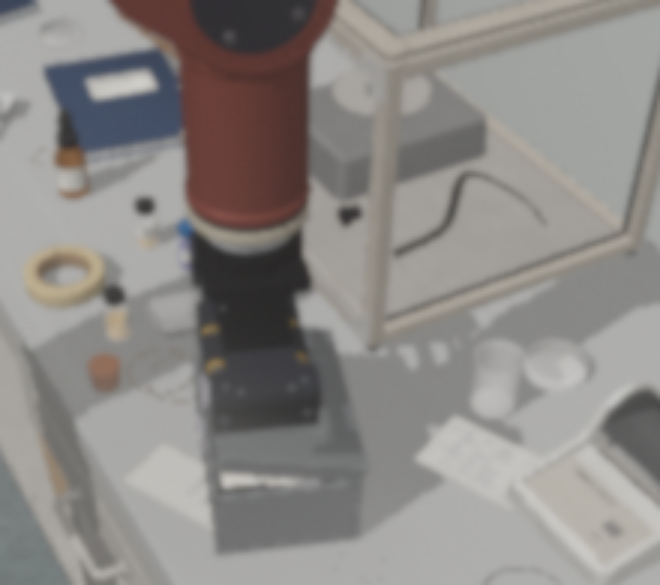

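Now to the stop (z = 88), pressing 2–3 mm beyond.

step_arm(series=[[3,0,6,0],[2,0,6,0],[1,0,5,0],[0,0,4,0],[0,0,3,0]])

```text
clock: 8.62
eef_pos: [0.4621, -0.1649, 0.2698]
tcp_rot: [[-0.936, 0.352, -0.001], [0.352, 0.936, 0.001], [0.002, 0.0, -1.0]]
contact_force: [-19.3, 6.0, 51.0]
grip_width: 0.0003
```

step_arm(series=[[0,0,1,0],[0,0,1,0],[0,0,0,0],[0,0,0,0],[0,0,0,0]])

```text
clock: 9.03
eef_pos: [0.4622, -0.1652, 0.27]
tcp_rot: [[-0.936, 0.353, -0.001], [0.353, 0.936, 0.003], [0.002, 0.002, -1.0]]
contact_force: [-19.1, 5.8, 42.6]
grip_width: 0.0005
```

```bash
python3 - <<'E'
from h import *
cc()
E
```

```text
tip case mm [-28.  -36.9  88. ] F [-19.1   5.8  42.6] Fcase [-19.9  -1.3  42.6] t 9.0333 q7 [-0.38  0.15  0.69  2.03 -0.11  1.    1.57]
```

Tip at 88.0 mm against the stop. Lifting off.

step_arm(series=[[0,0,-6,0],[0,0,-20,0],[0,0,-35,0],[0,0,-35,0],[0,0,-35,0]])

```text
clock: 9.45
eef_pos: [0.4621, -0.1649, 0.4]
tcp_rot: [[-0.936, 0.352, -0.0], [0.352, 0.936, -0.0], [0.0, -0.0, -1.0]]
contact_force: [0.9, -0.5, -0.3]
grip_width: 0.0007
```

step_arm(series=[[10,10,-15,0],[20,25,0,0],[20,25,0,0],[20,25,0,0],[20,25,0,0]])

```text
clock: 9.87
eef_pos: [0.4162, -0.029, 0.4138]
tcp_rot: [[-0.936, 0.352, 0.001], [0.352, 0.936, 0.0], [-0.001, 0.001, -1.0]]
contact_force: [0.3, 0.6, 0.5]
grip_width: 0.0003
```

step_arm(series=[[15,30,0,0],[15,30,0,0],[15,30,0,0],[10,30,0,0],[5,30,0,0]])

```text
clock: 10.28
eef_pos: [0.4127, 0.1332, 0.4136]
tcp_rot: [[-0.936, 0.351, -0.0], [0.351, 0.936, 0.001], [0.0, 0.001, -1.0]]
contact_force: [1.8, -1.5, -0.4]
grip_width: 0.0006
```

step_arm(series=[[0,30,0,0],[0,30,0,0],[0,20,0,0],[0,0,0,0],[0,0,0,0]])

```text
clock: 10.7
eef_pos: [0.4417, 0.207, 0.413]
tcp_rot: [[-0.937, 0.351, -0.001], [0.351, 0.937, -0.001], [0.001, -0.001, -1.0]]
contact_force: [-0.5, -0.6, -0.3]
grip_width: 0.0002
```

```bash
python3 - <<'E'
from h import *
cc()
im=capture('scene');cv2.imwrite('pics/s10.png',cv2.resize(im[60:255,220:440],None,fx=3,fy=3))
im=capture('top');cv2.imwrite('pics/t10.png',cv2.resize(im[90:260,160:360],None,fx=4,fy=3.5))
p=np.load('p.npy')
P=[lidP(0,y,s) for y in(85,-85) for s in(0,120)]
print((proj('scene',W(p,P))-[220,60])*3); print((proj('top',W(p,P))-[160,90])*[4,3.5])
E
```

```text
tip case mm [-178.2  304.2  231. ] F [-0.5 -0.6 -0.3] Fcase [-0.3 -0.7 -0.3] t 10.7 q7 [-0.74 -0.01  0.21  1.84  0.    1.31  0.68]
[[328.13287384 326.33879054]
 [192.15473366 338.70960364]
 [364.03207351 465.76874321]
 [211.71144529 481.51578404]]
[[474.75429682 256.34791229]
 [396.13758701 416.91694595]
 [738.31057261 346.58044492]
 [663.91089441 510.575185  ]]
```

View pics/s10.png

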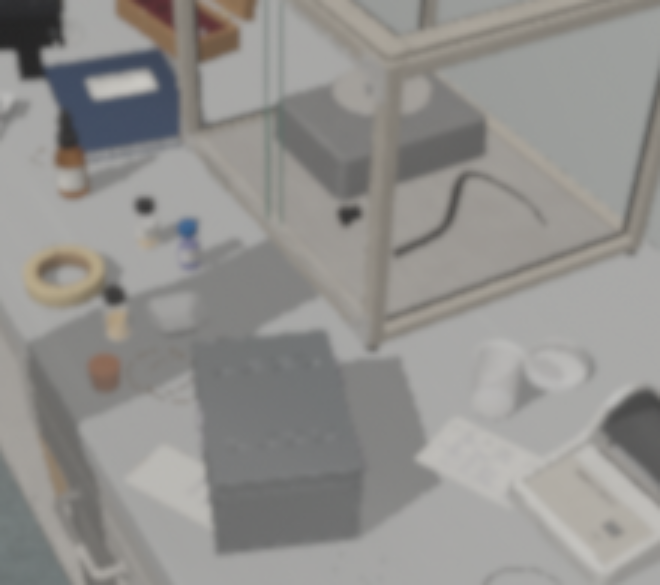

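View pics/t10.png

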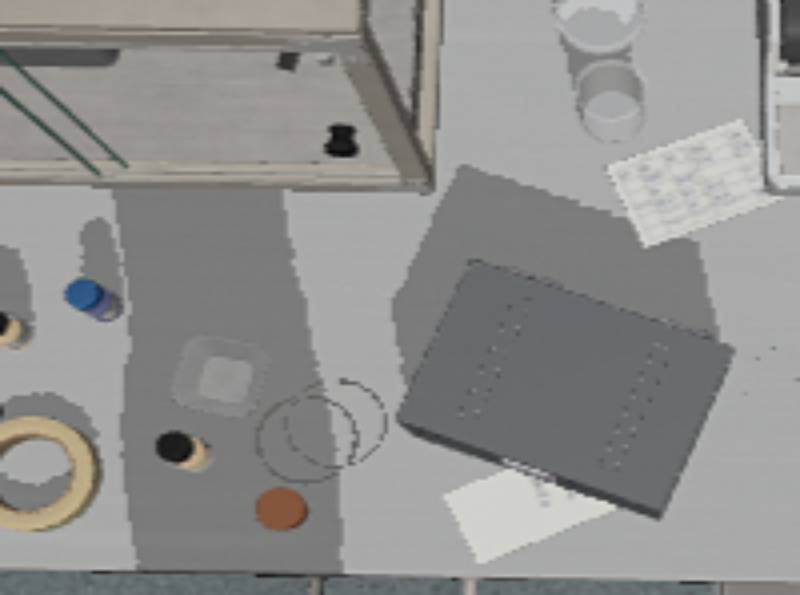

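```bash
python3 -c "
from station import job; print(job.hand_in())"
```

```text
the job is handed in; nothing more can be done
None
```

I folded the white flap down flat first, then swung the grey lid shut over it. I used only the closed fingertips, and only on the outer faces. The job was handed in at about 10.8 s of the 46 s allowed.

**Flap:** the fingertip stopped at 67.3 mm, against 67 mm expected at its stop, with about 42 N upward on the tool. A picture taken before closing the lid showed the flap lying flat.

**Lid:** the fingertip stopped at 88.0 mm, which is the stop height, with about 43–51 N upward. In the last pictures the lid's corners match my shut-lid model to within about 2 pixels, except one top-view corner that is about 2–3 pixels off.

**Surroundings:** in the last pictures the vials, rubber stopper and weighing boat are where they started, and the robot is clear with no contact force. I did not check the jar cap separately. The weights and tweezers were not seen again after the flap covered them.

No check failed or disagreed.

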